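# Park the disc block in the corner of its bench stop

### The arm

A 7-joint arm with a two-finger parallel gripper is mounted at the origin on a cart in front of the work surface, level with it; the furniture and walls round the work are solid. World frame = base frame: x ahead of the robot, y to its left, z up, the work surface at z = 0. Lengths are in m, angles in rad, forces in N, time in s.
With the tool pointing down it reaches from about 0.425 to 0.875 m from the base axis. Payload 4.7 kg.
Tool frame: the origin (TCP) lies where the fingers leave the gripper's body, on its centre line; the fingertips stand 70 mm ahead of it and the grasp point (between the pads) lies 51 mm ahead of it; z points along the fingers, y is the line along which they close (so a half turn about z gives the same grasp; the last joint's range is limited). The gripper opens to 87 mm and grips with 3 to 60 N. Pads are 19 mm wide; open, the fingers measure 117 mm over their backs; the gripper's body (75 mm by 190 mm) begins 51 mm behind the grasp point.
Start: joints at [1.159, 0.321, -0.07, 1.45, 0.023, 1.371, -0.057], TCP at [0.268, -0.592, 0.292] pointing down, gripper open.
Joint ranges: [-2.86, 2.86], [-0.3, 2.09], [-1.38, 1.24], [0.06, 2.45], [-1.56, 4.7], [0.09, 2.05], [-2.69, 2.69]. Speed limits (rad/s): [2.57, 2.57, 3.14, 3.14, 3.14, 3.14, 3.14].

### API

Orientations are given as a rotation vector (axis times angle).
In Python, from bench import ctrl gives the robot as it stands.
- The arm moves only by the tool drive_tool, never from a script. Its argument "motion" is a list of rows, each a list of 3 entries, a list of its own where there are three numbers: the shift along the tool's x, y, z in cm, then the turn, a rotation vector about the tool's x, y, z in degrees, then the opening, from -1 (shut) to 1 (fully open). In form: [[[x, y, z], [ax, ay, az], claw], ...]. A call has 1 to 12 rows; each row shifts and turns the commanded pose from where the row before left it, along the tool's axes as they then stand; what a row does not reach is not made up. A row lasts 1/8 s, in which the tool goes at most 62.5 mm and 10.7 degrees, less where a joint would pass 70% of its speed; a pose out of reach is approached as far as the arm can. A call with a gripper value outside its range is refused whole. The fingers move at their own pace and stop on an object; "force" is the grip in N (left out, the last holds). Time passes only in rows, so rows that do not move let the fingers close. It gives the time, the measured TCP pose, the force, the opening and the grip force at its end, in the units of the state.
- ctrl.get_state(): the state, without advancing time (a new reading comes with each control period).
- ctrl.get_image(name): name is "scene" or "top" or "wrist"; returns the picture (420x560x3 uint8, red, green, blue); there is no depth.
- ctrl.calibration(name): a dict with "K" (3x3 intrinsics, pixels), "origin" and "attitude" of the camera in the world; the wrist camera has in their place "tool_from_camera" (4x4, takes a point from camera to tool coordinates, whose origin is the TCP and whose axes are the flange's). Camera axes: x right, y up, looking along -z (the intrinsics and any distortion apply to the point x, -y, -z); pixel columns grow to the right and rows downward; lengths in m; the calibration is good to about 2 mm. A picture is of the moment at which its call begins: read the wrist's pose just before it. calibration takes no time and is no camera call.
- ctrl.close_job(): hands the job in; it is judged then, once.
The state is a dict: "time": time; "joint_positions": joint angles; "qd": joint speeds; "joint_torque": joint torques, N m; "position": TCP position; "tool_rot": TCP orientation; "ft_force": force on the tool from outside, world axes, zero at the start; "torque": the same for the moment, N m; "grip_width": opening from 0.0 (shut) to 1.0 (fully open); "grip_force": force on a finger pad.
Only numpy, scipy, OpenCV 4.12 (cv2) and the standard library are available. Lean on these libraries where they do the work, as an engineer would, in place of code of your own. Each camera call takes 0.05 s, during which the arm holds its last target. There are 200 camera calls.

### The job

Push the white block of separating discs along the green work board into the inner corner of the L-shaped aluminium stop, so that it sits square and flush against both arms, one of its long sides along the long arm. Only push it with the fingers: do not pick it up or tip it. Leave the three jars where they stand.

Things in the scene. Friction and masses are not known exactly. Their poses are not given: they have to be found in the camera images.
- disc_block: white block, 42 mm (its x) by 63 mm (its y), 24 mm high, about 0.25 kg, loose on the board; thin mandrels with coloured discs stand in its top, up to 64 mm above the board (only the white block is solid: push its sides). Origin at the centre of its underside, z up. Its x axis starts within 0.4 rad of the stop's x axis.
- bench_stop: L-shaped aluminium stop on a green board 228 x 245 x 8 mm, all fixed; place and yaw vary. Origin: inner corner, on the board's top (z = 8 mm). Arms: strips 8 mm thick, 16 mm high; the long one runs 170 mm from the corner along the stop's -y, inner face in its plane x = 0; the short one 70 mm along -x, inner face in its plane y = 0. Outside lie flanges 14 mm wide, 6 mm high at the screws.
- lilac_jar: bystander: white jar with a lilac lid, 39 mm in diameter, 49 mm high, loose on the desk mat to the left of the board. Origin at the centre of its underside.
- yellow_jar: bystander: jar with a yellow lid, 45 mm in diameter, 42 mm high, loose, on the board behind the long arm of the stop. Origin at the centre of its underside.
- home (a point): point of the stop, on the board's top, where the block's origin lies when it touches both arms: x = -21 mm, y = -31 mm in the stop's frame, whose x points away from the robot and y to its left, give or take 0.12 rad. A tall black computer stands to the right of the board, and a shelf hangs 0.48 m above the worktop beyond x = 0.67 m
- blue_jar: bystander: small jar with a blue lid, 36 mm in diameter, 42 mm high, loose, on the near left part of the board. Origin at the centre of its underside.
Not all that is in view belongs to the job. What is shaped like the disc_block but black is not meant.

How it is judged:
By the outcome, as a careful person would: the job done as asked, in the order asked, and still so for the second after the job is handed in, with the robot touching nothing.
It also fails if it takes over 50 s, if anything falls off the work surface, if the arm or the gripper's body presses on something with over 40 N, if the wrist force passes 120 N, or if a joint passes its speed limit or range.

## Working session

There is one attempt and no reset: what is moved stays moved. The work goes in short steps, Python scripts to look and compute and a tool call to move; the robot and the scene stay as the last step left them, time stands still between calls to the robot, and variables do not carry over. Pictures are saved under pics/ and viewed, at most 10 in all, crops included, and the job is handed in when it is done.

Besides the shell and the picture viewer there is one more tool, called after "Call:" as name(argument=value, ...) on one line, values as JSON. drive_tool: Moves the arm, as the interface text tells. Its arguments: {"type":"object","properties":{"motion":{"type":"array","items":{"type":"array"}},"force":{"type":"number"}},"required":["motion"]}

```bash
mkdir -p pics; python3 - <<'E'
from bench import ctrl
import cv2
s=ctrl.get_state(); print(s)
for n in("top","scene"):
    print(n,ctrl.calibration(n)); cv2.imwrite(f"pics/{n}0.png",ctrl.get_image(n)[:,:,::-1])
print(ctrl.calibration("wrist"))
E
```

```text
{'time': 0.0, 'joint_positions': array([ 1.1591126 ,  0.3218315 , -0.07006489,  1.4516929 ,  0.02259884,
        1.37081959, -0.05689   ]), 'qd': array([ 0.00204173, -0.00040041,  0.00057898,  0.00261562, -0.00097558,
        0.00107597, -0.00014174]), 'joint_torque': array([ 1.40073048e-04, -4.91288352e+01, -4.03785277e-01, -3.12525558e+01,
       -6.38705771e-02,  4.37966001e-02,  1.70072376e-04]), 'position': array([ 0.2682424 , -0.59159185,  0.29114674]), 'tool_rot': array([-3.06880819e+00, -6.63411961e-01,  8.12996494e-04]), 'ft_force': array([-0.36893643, -0.2221059 , -0.53350834]), 'torque': array([-0.00610776,  0.02320057,  0.02531249]), 'grip_force': 0.0, 'grip_width': 1.0055725301713585}
top {'K': array([[425.65377331,   0.        , 273.40491748],
       [  0.        , 425.65377331, 216.43676574],
       [  0.        ,   0.        ,   1.        ]]), 'origin': array([0.4887375 , 0.25736489, 0.90736709]), 'attitude': array([ 0.05393554, -0.05413401, -1.54182456])}
scene {'K': array([[529.07790552,   0.        , 278.36869913],
       [  0.        , 529.07790552, 205.64833205],
       [  0.        ,   0.        ,   1.        ]]), 'origin': array([ 0.09250303, -0.06535853,  0.69581235]), 'attitude': array([ 0.63850725, -0.36382488, -0.94579855])}
{'K': array([[306.23688111,   0.        , 280.969398  ],
       [  0.        , 306.23688111, 205.11218299],
       [  0.        ,   0.        ,   1.        ]]), 'tool_from_camera': array([[ 5.31613376e-04,  9.67458315e-01,  2.53029891e-01,
         6.90665156e-02],
       [ 9.99999703e-01, -6.55635698e-04,  4.05829485e-04,
        -6.41148584e-04],
       [ 5.58518539e-04,  2.53029600e-01, -9.67458376e-01,
        -9.26694305e-02],
       [ 0.00000000e+00,  0.00000000e+00,  0.00000000e+00,
         1.00000000e+00]])}
```

View pics/top0.png

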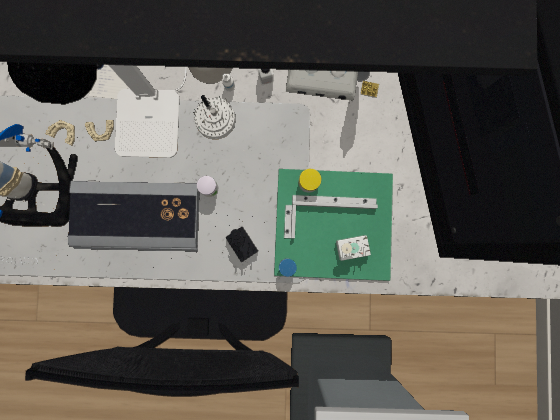

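View pics/scene0.png

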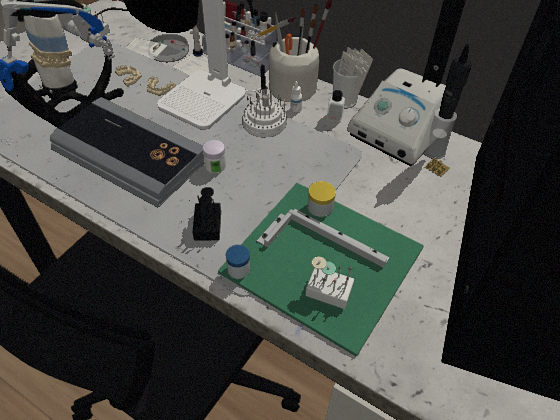

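The top view shows the board spanning x 275–392, y 170–280. The stop's inner corner is near (295,208), with the long arm running right and the short arm running down. The white block is near (353,248) and the blue jar near (288,268). The scene view agrees. Next I'll take enlarged crops for measuring.

```bash
cat > h.py <<'E'
import numpy as np, cv2
from scipy.spatial.transform import Rotation as R
from bench import ctrl
def ray(n,px,s=None):
    c=ctrl.calibration(n); d=np.linalg.inv(c["K"])@[px[0],px[1],1.]; d=d*[1,-1,-1]
    if n!="wrist": return np.array(c["origin"]),R.from_rotvec(c["attitude"]).as_matrix()@d
    T=c["tool_from_camera"]; Q=R.from_rotvec(s["tool_rot"]).as_matrix()
    return s["position"]+Q@T[:3,3],Q@T[:3,:3]@d
def pt(n,px,z,s=None):
    o,d=ray(n,px,s); return o+d*(z-o[2])/d[2]
E
python3 - <<'E'
import cv2
a=cv2.imread("pics/top0.png")[165:285,268:398]; a=cv2.resize(a,None,fx=4.6,fy=4.6,interpolation=cv2.INTER_CUBIC)
cv2.imwrite("pics/topc.png",a)
b=cv2.imread("pics/scene0.png")[180:350,215:430]; b=cv2.resize(b,None,fx=3.5,fy=3.5,interpolation=cv2.INTER_CUBIC)
cv2.imwrite("pics/scenec.png",b)
E
```

```text
(no output)
```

View pics/topc.png

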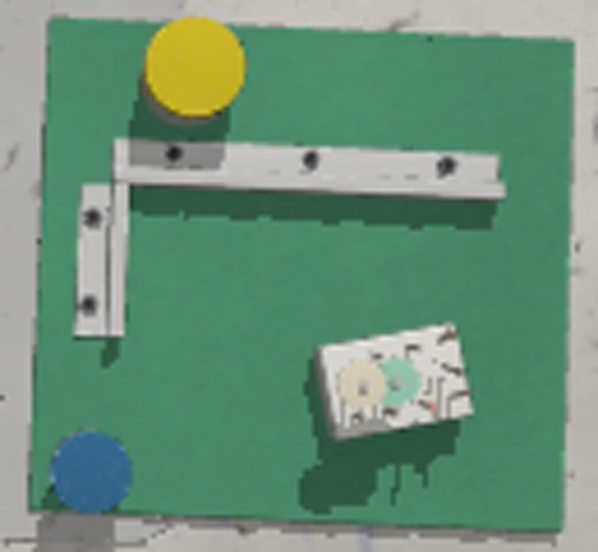

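View pics/scenec.png

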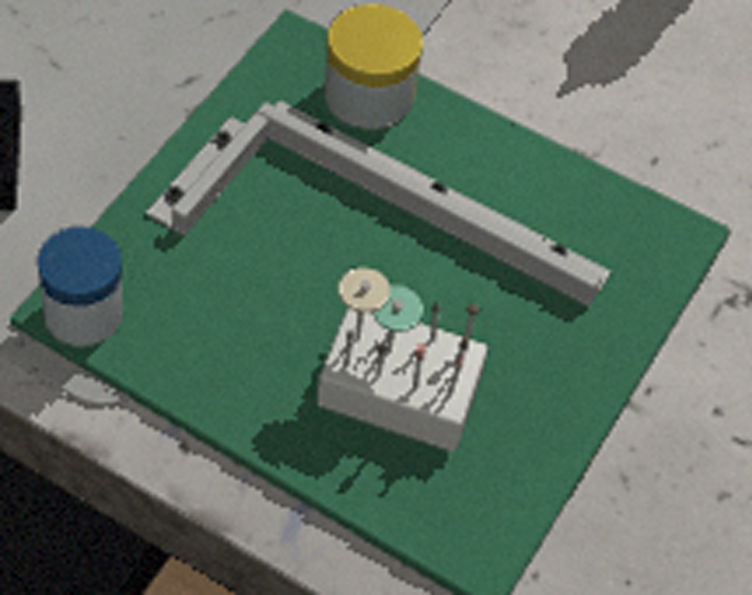

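```bash
python3 - <<'E'
from h import *
t=lambda p:(268+(p[0]+.5)/4.6-.5,165+(p[1]+.5)/4.6-.5)
P=lambda p,z:pt("top",t(p),z)[:2]
sc=lambda p,z:pt("scene",(215+(p[0]+.5)/3.5-.5,180+(p[1]+.5)/3.5-.5),z)[:2]
L=[P((130,184),.024),P((504,199),.024)];S=[P((128,184),.024),P((123,337),.024)]
print("long",L,np.linalg.norm(L[1]-L[0]),"short",S,np.linalg.norm(S[1]-S[0]))
d=L[0]-L[1];print("yaw",np.arctan2(-d[0],d[1])); d=S[0]-S[1];print(np.arctan2(d[1],d[0]))
B=[P(p,.032) for p in((325,347),(453,324),(473,414),(340,432))]
print("block",B,np.mean(B,0)); 
for i in range(4): d=B[(i+1)%4]-B[i];print(np.linalg.norm(d),np.arctan2(d[1],d[0]))
print("blue",P((92,472),.05),"yellow",P((195,67),.05))
print("board",[P(p,.008) for p in((48,18),(574,40),(562,530),(30,512))])
print("scene long", sc((260,140),.024) , sc((590,290),.024),"short end",sc((182,215),.024))
B=[sc(p,.032) for p in((345,308),(487,346),(460,424),(322,377))];print("sc block",B,np.mean(B,0))
E
```

```text
long [array([0.57587094, 0.21200931]), array([0.57385558, 0.04248229])] 0.16953899643119627 short [array([0.57584523, 0.21291526]), array([0.50654864, 0.21345782])] 0.069298713806321
yaw -0.01188758822058076
-0.007829323001401066
block [array([0.50447973, 0.12358242]), array([0.51636035, 0.06657528]), array([0.4765429 , 0.05713638]), array([0.46688727, 0.11623559])] [0.49106756 0.09088241]
0.05823197579325349 -1.3653316032123985
0.04092092233751091 -2.9088346995120626
0.059882786911350676 1.732745407374703
0.038303641354365335 0.19300090702512937
blue [0.44695261 0.22678119] yellow [0.62600053 0.18592534]
board [array([0.65371067, 0.2511313 ]), array([0.65035071, 0.00697429]), array([0.42467207, 0.01042004]), array([0.42597948, 0.25307515])]
scene long [0.56296855 0.20770225] [0.57191003 0.04214445] short end [0.5066623  0.21373806]
sc block [array([0.4993158 , 0.12462531]), array([0.51605395, 0.06478447]), array([0.47649805, 0.05644251]), array([0.4643793 , 0.11511112])] [0.48906178 0.09024085]
```

```bash
python3 - <<'E'
from h import *
for p in((443,362),(470,245),(480,130)): print("sc",pt("scene",p,0))
for p in((438,255),(560,265),(398,68)): print("top z0,.3,.5",[pt("top",p,z)[:2].round(3) for z in(0,.3,.5)])
E
```

```text
sc [ 0.48391095 -0.09611091  0.        ]
sc [ 6.99400290e-01 -5.76509892e-02 -1.11022302e-16]
sc [0.98422105 0.02398738 0.        ]
top z0,.3,.5 [array([ 0.479, -0.094]), array([0.482, 0.022]), array([0.485, 0.1  ])]
top z0,.3,.5 [array([ 0.465, -0.353]), array([ 0.473, -0.151]), array([ 0.478, -0.016])]
top z0,.3,.5 [array([ 0.885, -0.005]), array([0.754, 0.081]), array([0.667, 0.139])]
```

Call:
drive_tool(motion=[[[0.2,-3.7,0],[0,0,0],-0.5],[[0.2,-3.7,0],[0,0,0],-0.5],[[0.2,-3.7,0],[0,0,0],-0.5],[[0.2,-3.7,0],[0,0,0],-0.5],[[0.2,-3.7,0],[0,0,0],-0.5],[[0,0,0],[0,0,-10],-0.5],[[0,0,0],[0,0,-10],-0.5],[[0,0,0],[0,0,-10],-0.5],[[0,0,0],[0,0,-10],-0.5],[[0,0,0],[0,0,-10],-0.5],[[0,0,0],[0,0,-10],-0.5],[[0,0,0],[0,0,-10],-0.5]], force=10)

```text
time: 1.6
position: [0.201, -0.4191, 0.2919]
tool_rot: [-2.127, -2.311, -0.0]
ft_force: [0.9, -0.1, 0.0]
grip_width: 0.248
grip_force: 0.0
```

Call:
drive_tool(motion=[[[3.0,3.2,0],[0,0,0],-0.5],[[3.0,3.2,0],[0,0,0],-0.5],[[3.0,3.2,0],[0,0,0],-0.5],[[3.0,3.2,0],[0,0,0],-0.5],[[0,0,0],[0,0,-10.6],-0.5],[[0,0,0],[0,0,-10.6],-0.5],[[0,0,0],[0,0,-10.6],-0.5],[[0,0,0],[0,0,-10.6],-0.5],[[0,0,0],[0,0,-10.6],-0.5],[[0,0,0],[0,0,-10.6],-0.5],[[0,0,0],[0,0,-10.6],-0.5],[[0,0,0],[0,0,-10.6],-0.5]])

```text
time: 3.1
position: [0.3193, -0.2897, 0.2919]
tool_rot: [-0.013, -3.141, -0.001]
ft_force: [-0.2, -0.1, 0.5]
grip_width: 0.254
grip_force: 0.0
```

Call:
drive_tool(motion=[[[-2.0,3.4,0],[0,0,0],-0.5],[[-2.0,3.4,0],[0,0,0],-0.5],[[-2.0,3.4,0],[0,0,0],-0.5],[[-2.0,3.4,0],[0,0,0],-0.5],[[-0.8,3.2,0],[0,0,0],-0.5],[[-0.8,3.2,0],[0,0,0],-0.5],[[-0.8,3.2,0],[0,0,0],-0.5],[[-0.1,3.6,0],[0,0,0],-0.5],[[-0.1,3.6,0],[0,0,0],-0.5],[[-0.1,3.6,0],[0,0,0],-0.5],[[-0.1,3.6,0],[0,0,0],-0.5]])

```text
time: 4.47
position: [0.4325, 0.0857, 0.292]
tool_rot: [-0.022, -3.141, 0.001]
ft_force: [0.6, -1.1, 0.1]
grip_width: 0.254
grip_force: 0.0
```

Call:
drive_tool(motion=[[[0,0.1,4.2],[0,0,0],-0.5],[[0,0.1,4.2],[0,0,0],-0.5],[[0,0.1,4.2],[0,0,0],-0.5],[[0,0,4.2],[0,0,0],-0.5],[[0,0,3.6],[0,0,0],-0.5],[[0,0,0.4],[0,0,0],-0.5],[[0,0,0],[0,0,0],-0.5]])

```text
time: 5.35
position: [0.4333, 0.0877, 0.0849]
tool_rot: [0.022, 3.141, 0.0]
ft_force: [-0.0, -0.3, 0.9]
grip_width: 0.252
grip_force: 0.0
```

Call:
drive_tool(motion=[[[-0.8,0,0],[0,0,0],-0.5],[[-0.8,0,0],[0,0,0],-0.5],[[-0.8,0,0],[0,0,0],-0.5],[[-0.8,0,0],[0,0,0],-0.5],[[-0.8,0,0],[0,0,0],-0.5],[[-0.8,0,0],[0,0,0],-0.5],[[-0.8,0,0],[0,0,0],-0.5],[[0,0,0],[0,0,0],-0.5]])

```text
time: 6.35
position: [0.4901, 0.0866, 0.0843]
tool_rot: [0.023, 3.14, 0.001]
ft_force: [0.6, 0.2, -0.0]
grip_width: 0.248
grip_force: 0.0
```

```bash
python3 - <<'E'
from h import *
print(ctrl.get_state())
a=ctrl.get_image("top")[155:295,258:408,::-1]; b=ctrl.get_image("scene")[170:350,215:430,::-1]
a=cv2.resize(a,(480,448),interpolation=cv2.INTER_CUBIC);b=cv2.resize(b,None,fx=448/180,fy=448/180,interpolation=cv2.INTER_CUBIC)[:,:480]
im=np.hstack([a,b]);im=cv2.resize(im,(800,int(im.shape[0]*800/im.shape[1])));cv2.imwrite("pics/p1.png",im)
E
```

```text
{'time': 6.35, 'joint_positions': array([ 0.41812792,  0.28760627, -0.71103395,  2.01955624,  0.23598895,
        0.91334375,  1.13858628]), 'qd': array([ 0.00210457, -0.01235841, -0.00752703,  0.01402287, -0.00801065,
        0.00331725,  0.00244899]), 'joint_torque': array([-1.18040727e-02, -3.33341074e+01, -5.01275003e+00, -2.46832037e+01,
        5.70827932e-02,  8.89687683e-02, -1.46740704e-02]), 'position': array([0.49013281, 0.0866375 , 0.08431414]), 'tool_rot': array([2.26198175e-02, 3.13977824e+00, 8.65744949e-04]), 'ft_force': array([ 0.5764583 ,  0.21755259, -0.0333008 ]), 'torque': array([ 0.10374473, -0.13717747, -0.00081994]), 'grip_force': 0.0, 'grip_width': 0.24828742889136984}
```

View pics/p1.png

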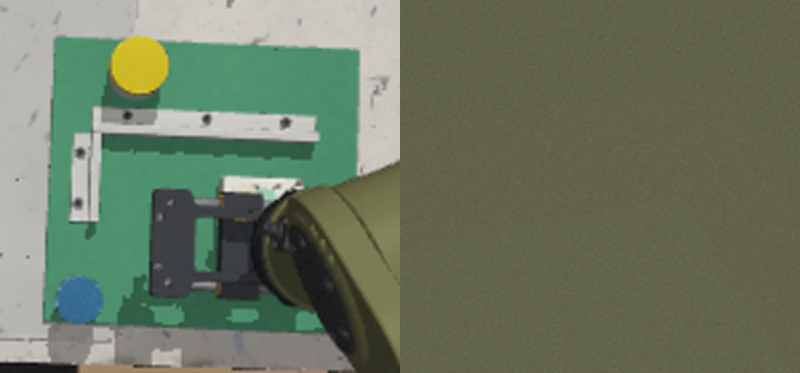

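The block is now square to the stop: its far edge is level at row 180, columns 220–303, about 33 mm short of the long arm. I'll keep pushing.

Call:
drive_tool(motion=[[[-0.6,0,0],[0,0,0],-0.5],[[-0.6,0,0],[0,0,0],-0.5],[[-0.6,0,0],[0,0,0],-0.5],[[-0.6,0,0],[0,0,0],-0.5],[[-0.5,0,0],[0,0,0],-0.5],[[-0.2,0,0],[0,0,0],-0.5],[[0,0,0],[0,0,0],-0.5]])

```text
time: 7.32
position: [0.5202, 0.0863, 0.0843]
tool_rot: [0.022, 3.141, 0.0]
ft_force: [0.6, 0.8, -0.5]
grip_width: 0.253
grip_force: 0.1
```

Call:
drive_tool(motion=[[[-0.2,0,0],[0,0,0],-0.5],[[0,0,0],[0,0,0],-0.5]])

```text
time: 7.58
position: [0.5211, 0.0864, 0.0842]
tool_rot: [-0.022, -3.14, 0.001]
ft_force: [-4.9, -0.1, 4.4]
grip_width: 0.248
grip_force: 2.5
```

Call:
drive_tool(motion=[[[1.5,0,0],[0,0,0],-0.5],[[1.5,0,-3.5],[0,0,0],-0.9],[[0,0,-3.5],[0,0,0],-0.9],[[0,0,0],[0,0,10],-0.9],[[0,0,0],[0,0,10],-0.9],[[0,0,0],[0,0,10],-0.9],[[0,0,0],[0,0,10],-0.9],[[0,0,0],[0,0,10],-0.9],[[0,0,0],[0,0,10],-0.9],[[0,0,0],[0,0,10],-0.9],[[0,0,0],[0,0,10],-0.9],[[0,0,0],[0,0,10],-0.9]])

```text
time: 9.07
position: [0.4917, 0.0867, 0.1543]
tool_rot: [2.242, 2.199, 0.002]
ft_force: [0.4, 0.5, 0.4]
grip_width: 0.047
grip_force: 0.0
```

Call:
drive_tool(motion=[[[-2.8,0,0],[0,0,0],-0.9],[[-2.8,2.9,0],[0,0,0],-0.9],[[0,2.9,0],[0,0,0],-0.9],[[0,0,0],[0,0,0],-0.9]])

```text
time: 9.57
position: [0.5504, 0.0295, 0.1544]
tool_rot: [2.237, 2.204, 0.004]
ft_force: [0.3, -0.5, -0.6]
grip_width: 0.051
grip_force: 0.0
```

```bash
python3 - <<'E'
from h import *
s=ctrl.get_state();print(s["joint_positions"],s["position"],s["tool_rot"])
a=ctrl.get_image("top")[165:285,268:398,::-1]; b=ctrl.get_image("wrist")[:,:,::-1]
a=cv2.resize(a,(400,369),interpolation=cv2.INTER_CUBIC);b=cv2.resize(b,(400,300))
im=np.zeros((369,800,3),np.uint8);im[:,:400]=a;im[:300,400:]=b;cv2.imwrite("pics/p2.png",im)
E
```

```text
[ 0.36533967  0.26484883 -0.52789674  1.84599143  0.15056657  1.06768601
 -0.23515841] [0.55044641 0.02946294 0.15437791] [2.23746991 2.20365159 0.00366845]
```

View pics/p2.png

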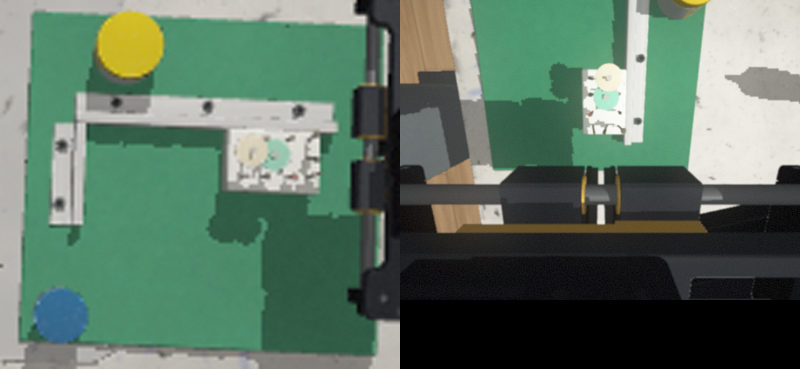

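The block lies against the long arm, with its right end at y ≈ 0.057. The closed fingers are clear to its right.

Call:
drive_tool(motion=[[[0,0,3.5],[0,0,0],-0.9],[[0,0,3.3],[0,0,0],-0.9],[[0,0,0.2],[0,0,0],-0.9],[[0.8,0,0],[0,0,0],-0.9],[[0.8,0,0],[0,0,0],-0.9],[[0.8,0,0],[0,0,0],-0.9],[[0.8,0,0],[0,0,0],-0.9],[[0.8,0,0],[0,0,0],-0.9],[[0.8,0,0],[0,0,0],-0.9],[[0.8,0,0],[0,0,0],-0.9],[[0,0,0],[0,0,0],-0.9]])

```text
time: 11.05
position: [0.5495, 0.0878, 0.084]
tool_rot: [-2.234, -2.207, -0.001]
ft_force: [0.7, -1.2, -0.4]
grip_width: 0.05
grip_force: 0.0
```

Call:
drive_tool(motion=[[[0.8,0,0],[0,0,0],-0.9],[[0.8,0,0],[0,0,0],-0.9],[[0.8,0,0],[0,0,0],-0.9],[[0.8,0,0],[0,0,0],-0.9],[[0.6,0,0],[0,0,0],-0.9],[[0.6,0,0],[0,0,0],-0.9],[[0.4,0,0],[0,0,0],-0.9],[[0,0,0],[0,0,0],-0.9]])

```text
time: 12.05
position: [0.5506, 0.1345, 0.0844]
tool_rot: [-2.236, -2.206, -0.001]
ft_force: [-0.4, -0.1, 0.4]
grip_width: 0.052
grip_force: 0.0
```

Call:
drive_tool(motion=[[[0.2,0,0],[0,0,0],-0.9],[[0,0,0],[0,0,0],-0.9]])

```text
time: 12.3
position: [0.5507, 0.1356, 0.0843]
tool_rot: [2.237, 2.205, -0.0]
ft_force: [0.7, -1.6, 0.4]
grip_width: 0.051
grip_force: 0.5
```

Call:
drive_tool(motion=[[[0.2,0,0],[0,0,0],-0.9],[[0,0,0],[0,0,0],-0.9]])

```text
time: 12.55
position: [0.5507, 0.1377, 0.0843]
tool_rot: [2.237, 2.205, 0.0]
ft_force: [-0.1, -2.6, 1.5]
grip_width: 0.052
grip_force: 0.9
```

Call:
drive_tool(motion=[[[0.2,0,0],[0,0,0],-0.9],[[0,0,0],[0,0,0],-0.9]])

```text
time: 12.8
position: [0.5508, 0.1393, 0.0843]
tool_rot: [2.237, 2.205, -0.001]
ft_force: [-0.2, -3.7, 2.7]
grip_width: 0.047
grip_force: 2.0
```

Call:
drive_tool(motion=[[[0.2,0,0],[0,0,0],-0.9],[[0,0,0],[0,0,0],-0.9]])

```text
time: 13.05
position: [0.5509, 0.1395, 0.0844]
tool_rot: [2.237, 2.203, -0.005]
ft_force: [-0.1, -7.8, 4.4]
grip_width: 0.054
grip_force: 3.8
```

Call:
drive_tool(motion=[[[0.2,0,0],[0,0,0],-0.9],[[0,0,0],[0,0,0],-0.9]])

```text
time: 13.3
position: [0.5509, 0.1397, 0.0844]
tool_rot: [2.237, 2.201, -0.008]
ft_force: [-2.3, -11.3, 6.2]
grip_width: 0.048
grip_force: 5.5
```

Call:
drive_tool(motion=[[[-1.0,0,0],[0,0,0],-0.9],[[-2.5,0,0],[0,0,0],-0.9],[[-2.5,0,-2.5],[0,0,0],-0.9],[[0,0,-4],[0,0,0],-0.9],[[0,0,-1.5],[0,0,0],-0.9],[[0,0,0],[0,0,0],-0.9]])

```text
time: 14.05
position: [0.5503, 0.085, 0.1649]
tool_rot: [2.235, 2.206, 0.003]
ft_force: [0.1, -0.6, -0.3]
grip_width: 0.047
grip_force: 0.0
```

```bash
python3 - <<'E'
from h import *
s=ctrl.get_state();print(s["position"],s["tool_rot"])
a=ctrl.get_image("top")[165:285,268:398,::-1]; b=ctrl.get_image("wrist")[:,:,::-1]
cv2.imwrite("pics/w3.png",b)
a=cv2.resize(a[20:90,5:85],(400,350),interpolation=cv2.INTER_CUBIC);b=cv2.resize(b[:230,150:410],(400,354),interpolation=cv2.INTER_CUBIC)
im=np.zeros((354,800,3),np.uint8);im[:350,:400]=a;im[:,400:]=b;cv2.imwrite("pics/p3.png",im)
E
```

```text
[0.55026809 0.08495196 0.16491752] [2.23511644 2.20636541 0.00335296]
```

View pics/p3.png

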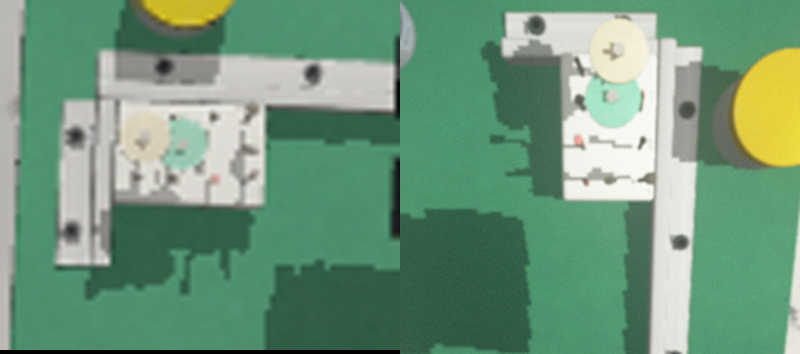

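The block sits in the corner with no visible gap at either arm. I'll give it one gentle press toward the long arm to make sure it is flush.

Call:
drive_tool(motion=[[[0,0,0],[0,0,-10],-0.9],[[0,0,0],[0,0,-10],-0.9],[[0,0,0],[0,0,-10],-0.9],[[0,0,0],[0,0,-10],-0.9],[[0,0,0],[0,0,-10],-0.9],[[0,0,0],[0,0,-10],-0.9],[[0,0,0],[0,0,-10],-0.5],[[0,0,0],[0,0,-10],-0.5],[[0,0,0],[0,0,-10],-0.5],[[2.7,3.0,0],[0,0,0],-0.5],[[2.7,3.0,0],[0,0,0],-0.5],[[0,3.1,0],[0,0,0],-0.5]])

```text
time: 15.65
position: [0.4943, 0.1765, 0.1625]
tool_rot: [-0.02, -3.138, 0.003]
ft_force: [0.0, -0.1, 0.3]
grip_width: 0.248
grip_force: 0.0
```

Call:
drive_tool(motion=[[[0,0,4],[0,0,0],-0.5],[[0,0,4],[0,0,0],-0.5],[[0,0,0],[0,0,0],-0.5]])

```text
time: 16.02
position: [0.4949, 0.1758, 0.0814]
tool_rot: [-0.02, -3.135, -0.0]
ft_force: [-0.7, -0.6, 1.2]
grip_width: 0.253
grip_force: 0.0
```

Call:
drive_tool(motion=[[[-0.6,0,0],[0,0,0],-0.5],[[-0.6,0,0],[0,0,0],-0.5],[[-0.5,0,0],[0,0,0],-0.5],[[-0.4,0,0],[0,0,0],-0.5],[[-0.3,0,0],[0,0,0],-0.5],[[0,0,0],[0,0,0],-0.5]])

```text
time: 16.77
position: [0.5212, 0.1753, 0.0842]
tool_rot: [-0.022, -3.141, 0.0]
ft_force: [0.7, -0.3, 0.7]
grip_width: 0.248
grip_force: 0.0
```

Call:
drive_tool(motion=[[[-0.2,0,0],[0,0,0],-0.5],[[0,0,0],[0,0,0],-0.5]])

```text
time: 17.02
position: [0.5224, 0.1753, 0.084]
tool_rot: [-0.021, -3.14, 0.001]
ft_force: [-3.1, -1.2, 2.6]
grip_width: 0.248
grip_force: 1.7
```

Call:
drive_tool(motion=[[[-0.2,0,0],[0,0,0],-0.5],[[0,0,0],[0,0,0],-0.5]])

```text
time: 17.27
position: [0.5227, 0.1754, 0.084]
tool_rot: [-0.021, -3.136, 0.003]
ft_force: [-8.1, -1.1, 7.1]
grip_width: 0.253
grip_force: 4.4
```

Call:
drive_tool(motion=[[[0.4,0,0],[0,0,0],-0.5],[[1.2,0,0],[0,0,0],-0.5],[[1.5,0,0],[0,0,0],-0.5],[[0,0,-4],[0,0,0],-0.5],[[0,0,-4],[0,0,0],-0.5],[[1,-3.5,0],[0,0,0],-0.5],[[1,-4,0],[0,0,0],-0.5],[[1,-4,0],[0,0,0],-0.5],[[0,0,0],[0,0,0],-0.5]])

```text
time: 18.4
position: [0.4612, 0.0576, 0.1638]
tool_rot: [-0.031, -3.141, 0.005]
ft_force: [-0.0, 1.0, -0.3]
grip_width: 0.248
grip_force: 0.0
```

```bash
python3 - <<'E'
from h import *
print(ctrl.get_state()["position"])
a=ctrl.get_image("top")[165:285,268:398,::-1]
cv2.imwrite("pics/p4.png",np.hstack([cv2.resize(a[20:90,5:85],(400,350),interpolation=cv2.INTER_CUBIC),cv2.resize(a,(379,350))]))
E
```

```text
[0.46116653 0.05761616 0.16378579]
```

View pics/p4.png

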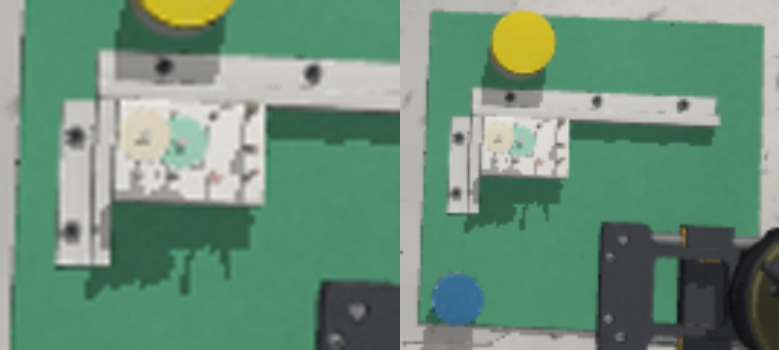

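The block sits square in the corner, touching both arms, with its right end still at column 264 after the last press. The blue and yellow jars haven't moved, and the gripper is clear.

```bash
python3 -c "
from bench import ctrl
print(ctrl.close_job())"
```

```text
the job is handed in; nothing more can be done
None
```

The white block is pushed into the stop's inner corner, square against both arms with a long side along the long arm; the jars were not touched, and the job was handed in at about 18.5 s.

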